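# Sort the mixed blister bundles onto their colour trays

## Robot

A 6-joint arm with a two-finger parallel gripper is mounted at the origin on the work surface. World frame = base frame: x ahead of the robot, y to its left, z up, the work surface at z = 0. Lengths are in m, angles in degrees, forces in N, time in s.
With the tool pointing down it reaches from about 0.325 to 0.85 m from the base axis. Payload 15.5 kg.
Tool frame: the origin (TCP) lies midway between the tips of the shut fingers; the grasp point (between the pads) lies 19 mm behind it; z points along the fingers, y is the line along which they close (so a half turn about z gives the same grasp; the last joint's range is limited). The gripper opens to 91 mm and grips with 3 to 60 N. Pads are 32 mm wide; open, the fingers measure 118 mm over their backs; the gripper's body (76 mm by 178 mm) begins 60 mm behind the grasp point.
Start: joints at [-79.326, 28.281, 77.091, -0, 74.628, -5.472], TCP at [0.174, -0.6, 0.214] pointing down, gripper open.
Joint ranges: [-166.48, 166.48], [-47.26, 123.95], [12.59, 153.08], [-70.14, 250.14], [6.76, 159.57], [-176.63, 176.63]. Speed limits (degrees/s): [108.29, 108.29, 147.25, 172.46, 172.46, 172.46].

## Interface

Orientations are given as a 3x3 rotation matrix whose columns are the frame's x, y, z axes.
In Python, from bench import ctrl gives the robot as it stands. The module is installed in compiled form; this text tells all that it offers. Calls block until the motion is done:
- ctrl.goto(position, orientation): joint-space move of the TCP to a pose.
- ctrl.move_l(position, vel=0.15, ori=None, contact_N=None): straight line of the TCP; ori=None keeps the orientation; vel is the mean speed in m/s. With contact_N (N) it stops when the force on the tool has changed by that much, and returns True; else False.
- ctrl.movej(angles): joint-space move.
- ctrl.command_gripper(opening): opening from 0.0 (shut) to 1.0 (fully open); the grip force is fixed at half the most; returns when the fingers have stopped.
- ctrl.sleep(seconds).
- ctrl.ik(position, orientation): joint angles nearest the present ones, or None.
- ctrl.read_camera(name): name is "scene" or "top"; returns the picture (480x640x3 uint8, blue, green, red); there is no depth.
- ctrl.camera_params(name): a dict with "fx", "fy", "cx", "cy" (pixels), "pose" (4x4, takes a point from camera to world coordinates). Camera axes: x right, y up, looking along -z (the intrinsics and any distortion apply to the point x, -y, -z); pixel columns grow to the right and rows downward; lengths in m; the calibration is good to about 2 mm. A picture is of the moment at which its call begins. camera_params takes no time and is no camera call.
A pose or a line that the arm cannot do raises ctrl.MotionError and nothing moves.
- ctrl.sign_off(): hands the job in; it is judged then, once.
Readings, each from a call of its own:
- ctrl.current_t(): time.
- ctrl.current_q(): joint angles.
- ctrl.current_dq(): joint speeds.
- ctrl.current_effort(): joint torques, N m.
- ctrl.current_tool_pos(): TCP position.
- ctrl.current_eef_rot(): TCP orientation.
- ctrl.current_contact_force(): force on the tool from outside, world axes, zero at the start.
- ctrl.current_wrist_torque(): the same for the moment, N m.
- ctrl.current_grip_width(): opening from 0.0 (shut) to 1.0 (fully open).
- ctrl.current_grasp_force(): force on a finger pad.
Only numpy, scipy, OpenCV 4.12 (cv2) and the standard library are available. Lean on these libraries where they do the work, as an engineer would, in place of code of your own. Each camera call takes 0.05 s, during which the arm holds its last target. There are 200 camera calls.

## Task

Take the two mixed stacks of blister bundles apart and lay each bundle on the tray of its own colour: flat, right way up, in the middle of the tray and lined up with its length. Never tip a bundle over, and leave the amber jar where it stands.

Things in the scene. Friction and masses are not known exactly. Their poses are not given: they have to be found in the camera images.
- red_bundle: Large rigid bundle of silver foil blister cards with red (crimson) capsules, loose, a block 110 x 60 x 30 mm (x, y, z), about 85 g (varies by up to 30 %). At the start it stands on the table at the bottom of one of two stacks, a small bundle on top of it, its ends showing. Origin: centre of its underside; x along its length, z up. Can be gripped across its 60 mm width at any height.
- blue_bundle: Large rigid bundle of silver foil blister cards with blue capsules, loose, a block 110 x 60 x 30 mm (x, y, z), about 85 g (varies by up to 30 %). At the start it stands on the table at the bottom of one of two stacks, a small bundle on top of it, its ends showing. Origin: centre of its underside; x along its length, z up. Can be gripped across its 60 mm width at any height.
- yellow_bundle: Small rigid bundle of silver foil blister cards with yellow capsules, loose, a block 64 x 48 x 30 mm (x, y, z), about 40 g (varies by up to 30 %). At the start it lies on top of one of the two large bundles (red or blue, it varies which), turned at an angle to it by up to about 0.9 rad. Origin: centre of its underside; x along its length, z up. Can be gripped across its 48 mm width at any height.
- green_bundle: Small rigid bundle of silver foil blister cards with green capsules, loose, a block 64 x 48 x 30 mm (x, y, z), about 40 g (varies by up to 30 %). At the start it lies on top of one of the two large bundles (red or blue, it varies which), turned at an angle to it by up to about 0.9 rad. Origin: centre of its underside; x along its length, z up. Can be gripped across its 48 mm width at any height.
- red_tray: Flat white tray with red (crimson) edges, fixed to the table, 150 x 100 mm (x, y), floor 4 mm thick. On each short end is a red lip 4 mm thick whose top is 10 mm above the table; the long sides are open and level with the floor (coloured strips 14 mm wide). Origin: centre of its underside, on the table; x along its length, z up.
- blue_tray: Flat white tray with blue edges, fixed to the table, 150 x 100 mm (x, y), floor 4 mm thick. On each short end is a blue lip 4 mm thick whose top is 10 mm above the table; the long sides are open and level with the floor (coloured strips 14 mm wide). Origin: centre of its underside, on the table; x along its length, z up.
- yellow_tray: Flat white tray with yellow edges, fixed to the table, 150 x 100 mm (x, y), floor 4 mm thick. On each short end is a yellow lip 4 mm thick whose top is 10 mm above the table; the long sides are open and level with the floor (coloured strips 14 mm wide). Origin: centre of its underside, on the table; x along its length, z up.
- green_tray: Flat white tray with green edges, fixed to the table, 150 x 100 mm (x, y), floor 4 mm thick. On each short end is a green lip 4 mm thick whose top is 10 mm above the table; the long sides are open and level with the floor (coloured strips 14 mm wide). Origin: centre of its underside, on the table; x along its length, z up.
- jar: Closed amber jar with a white cap and a pale label, 52 mm diameter, 62 mm tall, loose, standing on the table among the trays and stacks. Not part of the job. Origin: centre of its underside.
Mind the look-alikes: they are no part of the job. Leave any purple look-alike of the yellow_bundle alone. Leave any green look-alike of the blue_bundle alone.

How it is judged (in metres and radians):
At the end, for the whole second after the job is handed in: Each of the four bundles lies flat (within 0.1 rad) on the tray of its own colour, its underside less than 8 mm above the tray's underside, its centre within 15 mm of the tray's centre, its length along the tray's length (either way round) within 0.22 rad, released and at rest (horizontal distance between red_bundle and red_tray below 0.015 m and z of red_bundle in the frame of red_tray below 0.008 m and angle between each of red_bundle, blue_bundle, yellow_bundle, green_bundle's own z axis and vertical below 0.1 rad and angle between the x axis of red_bundle and the x axis of red_tray, either way round below 0.22 rad and linear speed of each of red_bundle, blue_bundle, yellow_bundle, green_bundle below 0.02 m/s and angular speed of each of red_bundle, blue_bundle, yellow_bundle, green_bundle below 0.2 rad/s and horizontal distance between blue_bundle and blue_tray below 0.015 m and z of blue_bundle in the frame of blue_tray below 0.008 m and angle between the x axis of blue_bundle and the x axis of blue_tray, either way round below 0.22 rad and horizontal distance between yellow_bundle and yellow_tray below 0.015 m and z of yellow_bundle in the frame of yellow_tray below 0.008 m and angle between the x axis of yellow_bundle and the x axis of yellow_tray, either way round below 0.22 rad and horizontal distance between green_bundle and green_tray below 0.015 m and z of green_bundle in the frame of green_tray below 0.008 m and angle between the x axis of green_bundle and the x axis of green_tray, either way round below 0.22 rad); the robot touches nothing.
It fails at once if the red bundle is tipped over (more than 45 degrees) (angle between red_bundle's own z axis and vertical above 0.785 rad).
It fails at once if the blue bundle is tipped over (more than 45 degrees) (angle between blue_bundle's own z axis and vertical above 0.785 rad).
It fails at once if the yellow bundle is tipped over (more than 45 degrees) (angle between yellow_bundle's own z axis and vertical above 0.785 rad).
It fails at once if the green bundle is tipped over (more than 45 degrees) (angle between green_bundle's own z axis and vertical above 0.785 rad).
It fails at once if the amber jar is shifted more than 30 mm or tipped (distance of jar from where it was at the start of the episode above 0.03 m or angle between jar's own z axis and vertical above 0.4 rad).
It also fails if it takes over 120 s, if anything falls off the work surface, if the arm or the gripper's body presses on something with over 40 N, if the wrist force passes 120 N, or if a joint passes its speed limit or range.

## Working session

There is one attempt and no reset: what is moved stays moved. The work goes in short steps, each a Python script; the robot and the scene stay as the last script left them, time stands still between calls to the robot, and variables do not carry over. Pictures are saved under pics/ and viewed, at most 14 in all, crops included, and the job is handed in when it is done.

```bash
mkdir -p pics; python3 - <<'E'
from bench import ctrl
import cv2,numpy as np
np.set_printoptions(precision=4,suppress=True)
for n in("top","scene"):
    cv2.imwrite(f"pics/{n}0.png",ctrl.read_camera(n)); p=ctrl.camera_params(n); print(n,p)
print(ctrl.current_eef_rot(),ctrl.current_t())
E
```

```text
top {'fx': 446.0466794222995, 'fy': 446.0466794222995, 'cx': 319.36732041127954, 'cy': 234.545249510154, 'pose': array([[ 0.0283,  0.9972, -0.0692,  0.4717],
       [-0.9996,  0.0282, -0.0025, -0.0625],
       [-0.0005,  0.0692,  0.9976,  1.0502],
       [ 0.    ,  0.    ,  0.    ,  1.    ]])}
scene {'fx': 526.3686088544963, 'fy': 526.3686088544963, 'cx': 322.53881595055736, 'cy': 242.90967013825912, 'pose': array([[-0.7959, -0.4347,  0.4213,  1.085 ],
       [ 0.6052, -0.5532,  0.5725,  0.7479],
       [-0.0158,  0.7106,  0.7034,  1.0157],
       [ 0.    ,  0.    ,  0.    ,  1.    ]])}
[[ 0.9606  0.2781 -0.0002]
 [ 0.2781 -0.9606  0.0011]
 [ 0.0001 -0.0011 -1.    ]] 0.1
```

View pics/top0.png

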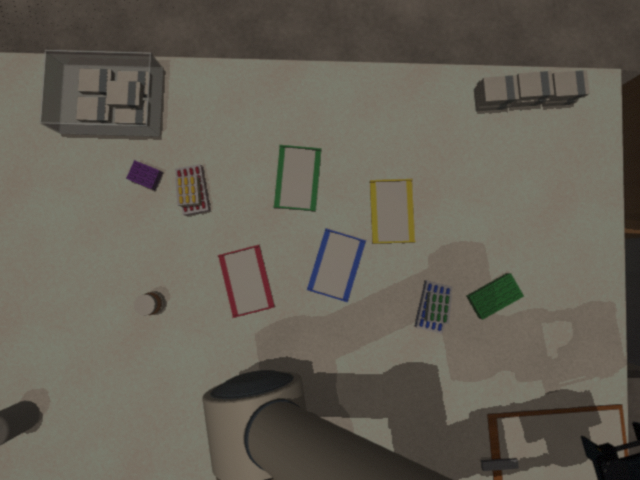

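View pics/scene0.png

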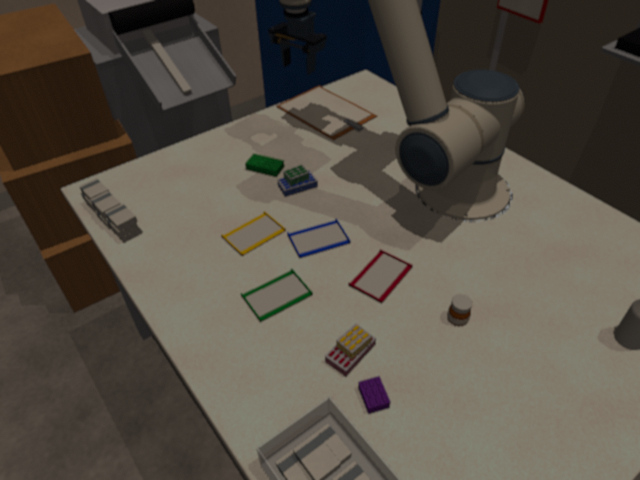

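The top view shows:
- The red/yellow stack at (193,190) and the blue/green stack at (434,306).
- Trays: green (298,178), yellow (392,211), blue (337,265) and red (246,281).
- The jar at (150,302).

Possible mix-ups:
- Yellow bundle (189,190) against the purple look-alike (145,175).
- Blue bundle (434,306) and green bundle (437,306) against the all-green block (495,296).

I choose the two stacked pairs with silver foil and coloured capsules, and check them in one close crop.

```bash
python3 - <<'E'
import cv2,numpy as np
t=cv2.imread("pics/top0.png");s=cv2.imread("pics/scene0.png")
c=lambda im,u,v:cv2.resize(im[v-37:v+38,u-50:u+50],(400,300),interpolation=cv2.INTER_CUBIC)
m=np.vstack([np.hstack([c(t,180,190),c(t,450,306)]),np.hstack([c(s,352,350),c(s,285,175)])])
cv2.imwrite("pics/crop0.png",np.clip(m*1.5,0,255).astype(np.uint8))
E
```

```text
(no output)
```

View pics/crop0.png

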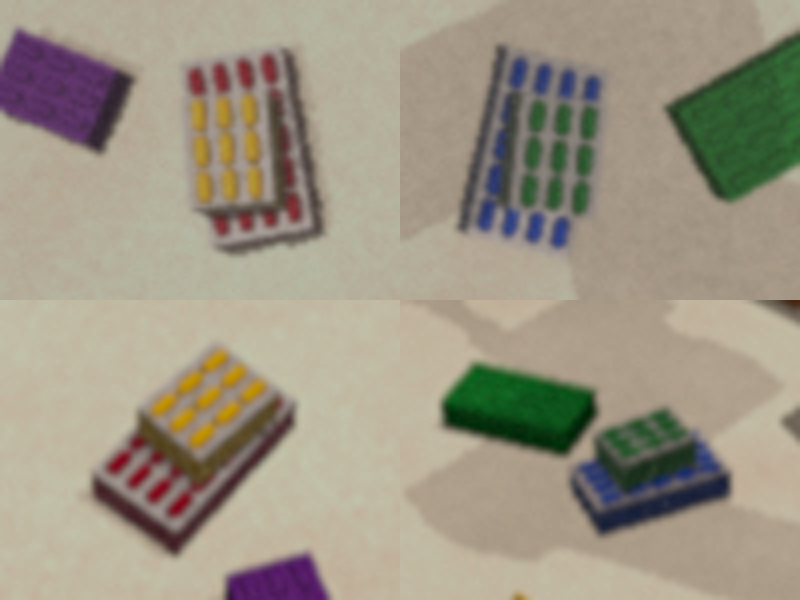

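The crop confirms the choice. Yellow capsules sit on the red bundle (top view 189,190) and green capsules on the blue one (437,306). The purple block and the all-green block are separate. Next I write the helpers and measure.

```bash
cat > h.py <<'E'
from bench import ctrl
import cv2,numpy as np
np.set_printoptions(precision=4,suppress=True)
HUE=dict(red=[(165,180),(0,8)],blue=[(105,128)],yellow=[(18,32)],green=[(45,85)])
TRAY=dict(red=(246,281),blue=(337,265),yellow=(392,211),green=(298,178))
P=ctrl.camera_params("top")
def world(px,z):
    px=np.asarray(px,float).reshape(-1,2)
    d=np.c_[(px[:,0]-P["cx"])/P["fx"],-(px[:,1]-P["cy"])/P["fy"],-np.ones(len(px))]@P["pose"][:3,:3].T
    o=P["pose"][:3,3]
    return (o+d*((z-o[2])/d[:,2])[:,None])[:,:2]
def rect(img,col,uv,r,z,smin=90,vmin=60):
    """centre, yaw of long side, (long, short) of the coloured pixels near uv, on plane z"""
    h,s,v=cv2.split(cv2.cvtColor(img,cv2.COLOR_BGR2HSV))
    m=np.any([(h>=a)&(h<=b) for a,b in HUE[col]],0)&(s>=smin)&(v>=vmin)
    k=np.zeros_like(m);k[uv[1]-r:uv[1]+r,uv[0]-r:uv[0]+r]=1
    m=((m&k)*255).astype(np.uint8)
    n,l,st,_=cv2.connectedComponentsWithStats(m)
    for i in range(1,n):
        if st[i,4]<6: m[l==i]=0
    pts=world(np.argwhere(m)[:,::-1],z).astype(np.float32)
    c,_,_=R=cv2.minAreaRect(pts*1000); b=cv2.boxPoints(R)/1000
    e=[b[1]-b[0],b[2]-b[1]]; e.sort(key=np.linalg.norm)
    return np.array(c)/1000,np.arctan2(e[1][1],e[1][0]),(np.linalg.norm(e[1]),np.linalg.norm(e[0])),m
def R(yaw):   # tool x along yaw, z down
    c,s=np.cos(yaw),np.sin(yaw); return np.array([[c,s,0],[s,-c,0],[0,0,-1.]])
def ori(xy,z,yaw):
    c=[(abs(q[5]),k) for k in(0,np.pi) if (q:=ctrl.ik([*xy,z],R(yaw+k))) is not None]
    return R(yaw+min(c)[1])
def pick(xy,yaw,z,opening):
    ctrl.command_gripper(opening); o=ori(xy,.2,yaw)
    ctrl.goto([*xy,.2],o); ctrl.move_l([*xy,z],vel=.12)
    ctrl.command_gripper(0.); print("grip",ctrl.current_grip_width()*91,ctrl.current_grasp_force(),ctrl.current_contact_force())
    ctrl.move_l([*xy,.2],vel=.12); print("lifted",ctrl.current_grip_width()*91,ctrl.current_grasp_force())
def place(xy,yaw,z,opening):
    o=ori(xy,.2,yaw)
    ctrl.goto([*xy,.2],o); ctrl.move_l([*xy,z+.025],vel=.12)
    print("touch",ctrl.move_l([*xy,z-.002],vel=.03,contact_N=4),ctrl.current_tool_pos())
    ctrl.command_gripper(opening); ctrl.move_l([*xy,.2],vel=.12); print("t",ctrl.current_t())
E
python3 - <<'E'
from h import *
im=cv2.imread("pics/top0.png"); M=0
for c,uv in TRAY.items():
    *r,m=rect(im,c,uv,44,.006); M=M|m; print(c,"tray",*r)
for c,uv,z in(("yellow",(190,190),.06),("green",(437,306),.06),("red",(193,190),.03),("blue",(434,306),.03)):
    *r,m=rect(im,c,uv,28,z); M=M|m; print(c,*r)
cv2.imwrite("pics/m0.png",M)
E
```

```text
red tray [0.4318 0.1086] 0.2783711 (np.float32(0.1496444), np.float32(0.09927044))
blue tray [ 0.4747 -0.1005] -0.26919413 (np.float32(0.14777188), np.float32(0.09720248))
yellow tray [ 0.6056 -0.2292] 0.06178386 (np.float32(0.15182567), np.float32(0.10151057))
green tray [ 0.6779 -0.0037] -0.061765905 (np.float32(0.14790069), np.float32(0.096612446))
yellow [0.6331 0.2417] 0.10569971 (np.float32(0.05909618), np.float32(0.03614404))
green [ 0.3866 -0.3283] -0.04768693 (np.float32(0.05158107), np.float32(0.030307656))
red [0.6403 0.2397] 0.2296646 (np.float32(0.096787706), np.float32(0.04892836))
blue [ 0.3857 -0.325 ] -0.20749672 (np.float32(0.09596141), np.float32(0.048097502))
```

View pics/m0.png

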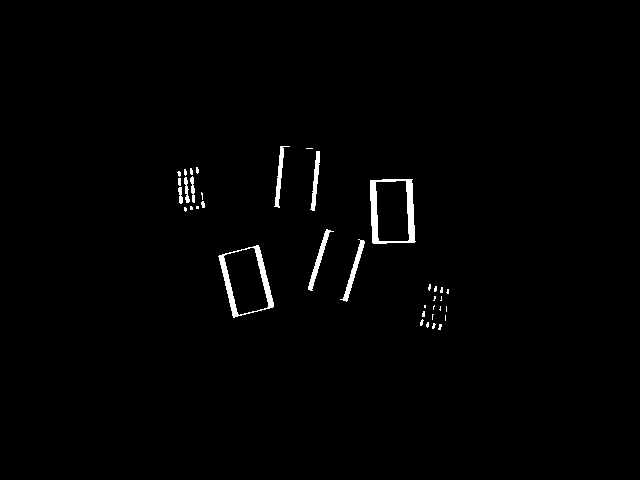

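The mask picks out all trays and capsules, but the blue and green tray lips (around 337,233 and 298,147) and the green capsules (437,306) are thin. I'll loosen the thresholds for those and move the yellow bundle first.

```bash
python3 - <<'E'
from h import *
import json
im=cv2.imread("pics/top0.png"); T={}
for c,uv in TRAY.items():
    xy,y,s,m=rect(im,c,uv,44,.006,60,40); T[c]=[*map(float,xy),float(y)]; print(c,xy,y,s)
print(*rect(im,"green",(437,306),28,.06,45,40)[:3])
print(*rect(im,"yellow",(190,190),28,.06,110,90)[:3])
json.dump(T,open("trays.json","w"))
pick((.6331,.2417),.106,.036,.8)
place(T["yellow"][:2],T["yellow"][2],.010,.72)
cv2.imwrite("pics/top1.png",ctrl.read_camera("top"))
E
```

```text
red [0.4318 0.1083] 0.2755702 (np.float32(0.15219451), np.float32(0.10160011))
blue [ 0.4746 -0.1005] -0.26925004 (np.float32(0.14988047), np.float32(0.09905784))
yellow [ 0.6052 -0.2289] 0.05727954 (np.float32(0.15377486), np.float32(0.10324925))
green [ 0.6786 -0.0032] -0.061161086 (np.float32(0.15089718), np.float32(0.10031558))
[ 0.3864 -0.3278] -0.10287015 (np.float32(0.057498045), np.float32(0.036111943))
[0.6326 0.2415] 0.10569995 (np.float32(0.058044672), np.float32(0.0358933))
grip 47.963385429055975 29.813124239444733 [-0.4709 -0.4165  3.106 ]
lifted 47.74922034326183 29.815894067287445
touch True [ 0.605  -0.2288  0.0099]
t 14.175
```

View pics/top1.png

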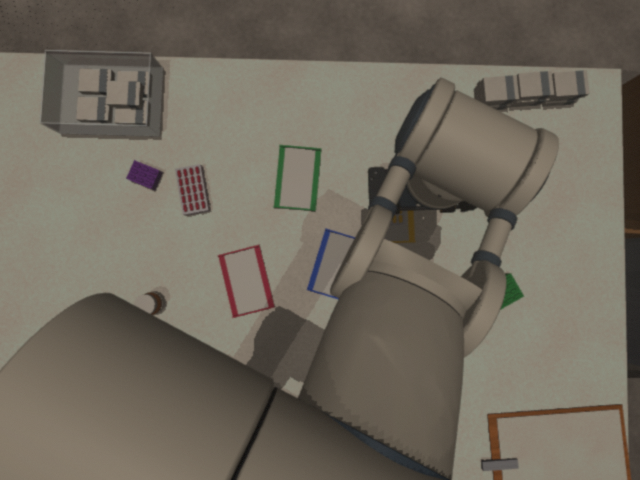

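The red bundle is now uncovered at (193,190) and has not moved. The arm hides the yellow tray for now. Green is next, then red and blue, each measured afresh.

```bash
python3 - <<'E'
from h import *
import json
T=json.load(open("trays.json"))
print("red",*(r:=rect(cv2.imread("pics/top1.png"),"red",(193,190),28,.03)[:3]))
pick((.3864,-.3278),-.103,.036,.8)
place(T["green"][:2],T["green"][2],.010,.72)
pick(r[0],r[1],.006,.88)
im=ctrl.read_camera("top"); cv2.imwrite("pics/top2.png",im)
b=rect(im,"blue",(434,306),28,.03,60,40)[:3]; print("blue",*b)
for c in("yellow","green"): print(c,*rect(im,c,TRAY[c],16,.034,60,60)[:3],T[c])
E
```

```text
red [0.6405 0.2401] 0.22108741 (np.float32(0.09616875), np.float32(0.048950676))
grip 47.500182857051456 30.00084400177002 [0.1795 1.1357 5.278 ]
lifted 47.67877192394342 29.99985784292221
touch True [ 0.6782 -0.0032  0.01  ]
t 25.1667
grip 59.6622247498587 30.000470280647278 [-0.407   0.1932  2.6072]
lifted 59.87477220750301 29.99964952468872
blue [ 0.3859 -0.3252] -0.20746481 (np.float32(0.09746882), np.float32(0.049338896))
yellow [ 0.6022 -0.2237] 0.019534752 (np.float32(0.072116904), np.float32(0.071217775)) [0.6052177734375, -0.22890095520019532, 0.05727953836321831]
green [ 0.6726 -0.0057] 1.5027928 (np.float32(0.078294486), np.float32(0.06546531)) [0.6785784912109375, -0.0032447662353515625, -0.06116108596324921]
```

View pics/top2.png

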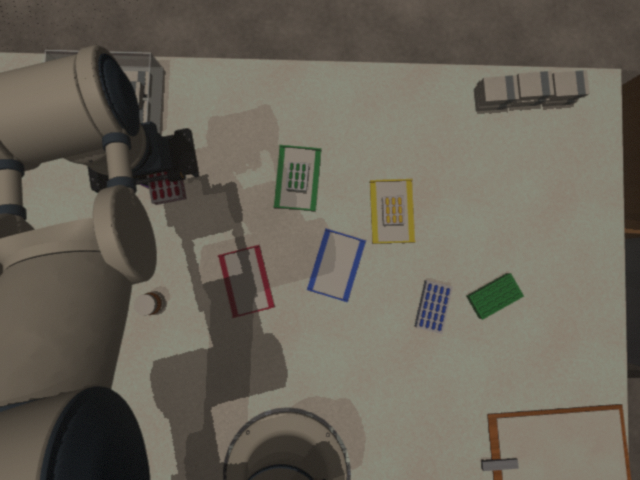

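Green (298,177) and yellow (393,211) are centred on their trays. Red is held, and blue stands clear at (434,306). I'll now place red, then blue, retreat and verify.

```bash
python3 - <<'E'
from h import *
import json
T=json.load(open("trays.json"))
place(T["red"][:2],T["red"][2],.010,.82)
pick((.3859,-.3252),-.2075,.006,.88)
place(T["blue"][:2],T["blue"][2],.010,.82)
ctrl.movej([-79.326,28.281,77.091,0,74.628,-5.472])
im=ctrl.read_camera("top"); cv2.imwrite("pics/top3.png",im)
cv2.imwrite("pics/crop3.png",cv2.resize(im[130:330,120:387],(800,600),interpolation=cv2.INTER_CUBIC))
for c,u in dict(red=0,blue=0,yellow=0,green=0).items():
    h,s,v=cv2.split(cv2.cvtColor(im,cv2.COLOR_BGR2HSV))
    m=(np.any([(h>=a)&(h<=b) for a,b in HUE[c]],0)&(s>60)&(v>40)).astype(np.uint8)
    n,l,st,ce=cv2.connectedComponentsWithStats(m); pts=[]
    for i in range(1,n):   # capsules: small blobs near the tray centre
        if 4<=st[i,4]<60 and np.hypot(*(ce[i]-TRAY[c]))<27: pts+=list(np.argwhere(l==i)[:,::-1])
    w=world(pts,.034).astype(np.float32)*1000; (x,y),wh,a=cv2.minAreaRect(w)
    print(c,x/1000,y/1000,wh,a,T[c],np.degrees(T[c][2]))
print(ctrl.current_t())
E
```

```text
touch True [0.4315 0.1082 0.0099]
t 39.3833
grip 60.171811566967406 30.00086098909378 [-0.219  -0.0363  5.3578]
lifted 59.92230445661779 29.99967187643051
touch True [ 0.4744 -0.1004  0.0099]
t 50.7083
red 0.43091885375976563 0.10775028228759766 (98.96470642089844, 50.63421630859375) 15.410415649414062 [0.4317808837890625, 0.10825730895996094, 0.27557021379470825] 15.789010209954562
blue 0.4741220397949219 -0.10015777587890624 (49.235382080078125, 96.7569580078125) 74.438232421875 [0.47464407348632814, -0.10047335815429688, -0.2692500352859497] -15.426890655633409
yellow 0.0 0.0 (0.0, 0.0) 0.0 [0.6052177734375, -0.22890095520019532, 0.05727953836321831] 3.2818758006700963
green 0.677552490234375 -0.003298738479614258 (34.87940216064453, 54.843990325927734) 86.24645233154297 [0.6785784912109375, -0.0032447662353515625, -0.06116108596324921] -3.5042720961310008
52.85
```

View pics/top3.png

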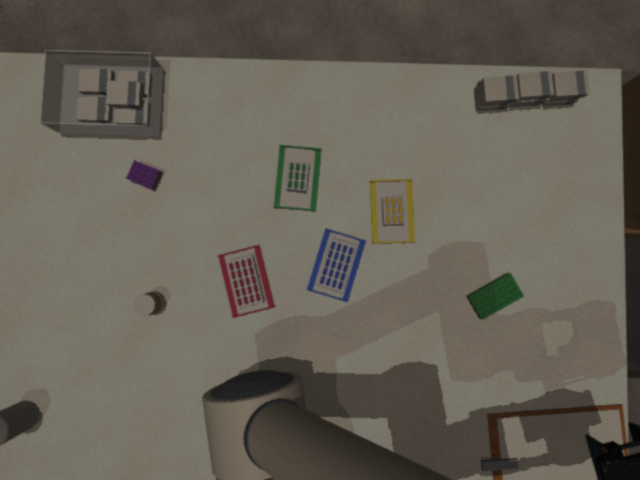

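Red, blue and green lie within 1.2 mm and about 0.5° of their trays. Yellow's capsules merged into one blob, so it gave no numbers. By eye it sits centred and aligned at (393,211), with the tray at (392,211). The jar at (150,302) and both look-alikes are where they were, so I hand in.

```bash
python3 -c "
from bench import ctrl
print(ctrl.sign_off())"
```

```text
the job is handed in; nothing more can be done
None
```

I laid all four bundles on their own trays, left the jar and look-alikes where they stood, and handed in at about 53 s; red, blue and green measured within 1.2 mm, yellow was checked only by eye, and sign-off returned no verdict.

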